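# Slide the loaded tube carriage home into its reader

## Task

Two small red sample readers stand on the lab bench, each with a sliding carriage in front of it. Find the one whose rack is filled with purple-capped tubes, squeeze the green lock tab against the black grip block and keep it squeezed while you slide the carriage fully home under the reader's hood, then let go so that the tab springs out and locks it there. Leave the carriage with the empty rack where it is.

Things in the scene. Friction and masses are not known exactly. Their poses are not given: they have to be found in the camera images.
- grip_loaded (a point): Middle of the squeezed grip on the carriage with eight purple-capped tubes, 54 mm above the bench; it moves with the carriage. x: level, the way the carriage slides home; z up. Black block: 40 mm along x, y -5 to +15 mm, top 74 mm above the bench. Green tab on its -y side: 30 mm along x, 32 to 68 mm above the bench, outer face y = -21 mm, pressed -15 mm (so 36 mm wide free, 30 squeezed).
- carriage_loaded (a joint): That carriage along its slide, m: 0 = pulled out (start, locked), 0.100 = fully home on its stop. 1.5 N friction with the tab pressed; else locked after 3 mm. The lock catches again from 0.088 on; let go in between, the tab stays in. Carriage plate: 72 mm wide, top 26 mm above the bench. Red hood: 112 mm wide, 90 mm high, begins 150 mm ahead (+x) of the grip point at 0, 50 mm at 0.100.
- tab_loaded (a joint): Travel of its green lock tab, m: 0 = sprung out (locked), 0.006 = fully pressed towards the block; the carriage is free above 0.005. The spring takes 5 N at first, 9 N fully pressed. The tube rack stands on the plate 55 to 135 mm ahead (+x) of the grip point, cap tops 62 mm above the bench.
- carriage_empty (a joint): The other reader's carriage along its own slide, m: a twin of the first, but its white rack is empty with dark holes. 0 at the start (3 mm of play, locked); it is to stay there.

How it is judged:
By the outcome, as a careful person would: the job done as asked, in the order asked, and still so for the second after the job is handed in, with the robot touching nothing.
It also fails if it takes over 32 s, if anything falls off the work surface, if the arm or the gripper's body presses on something with over 40 N, if the wrist force passes 120 N, or if a joint passes its speed limit or range.

## Robot

A 7-joint arm with a two-finger parallel gripper is mounted at the origin on the work surface. World frame = base frame: x ahead of the robot, y to its left, z up, the work surface at z = 0. Lengths are in mm, angles in rad, forces in N, time in s.
With the tool pointing down it reaches from about 350 to 900 mm from the base axis. Payload 8.1 kg.
Tool frame: the origin (TCP) lies at the very end of the fingers, on their centre line; the grasp point (between the pads) lies 19 mm behind it (pinch_z is the distance from the TCP to the grasp point, in mm); z points along the fingers, y is the line along which they close (so a half turn about z gives the same grasp; the last joint's range is limited). The gripper opens to 92 mm and grips with 3 to 60 N. Pads are 19 mm wide; open, the fingers measure 130 mm over their backs; the gripper's body (75 mm by 190 mm) begins 47 mm behind the grasp point.
Start: joints at [1.045, 0.434, 0.025, 1.573, -0.012, 1.134, -0.075], TCP at [256.426, -569.99, 193.142] pointing down, gripper open.
Joint ranges: [-2.62, 2.62], [-0.44, 2.09], [-1.27, 1.32], [0.08, 2.57], [-1.32, 4.46], [0.12, 2], [-2.74, 2.74]. Speed limits (rad/s): [2.22, 2.22, 3.01, 3.01, 3.14, 3.14, 3.14].

## Interface

Orientations are given as a 3x3 rotation matrix whose columns are the frame's x, y, z axes.
In Python, from workcell import state, camera, calibration, hand_in, pinch_z gives the robot as it stands.
- The arm moves only by the shell command python3 -m pendant 'ROWS' [FORCE]. ROWS is JSON, a list of rows, each an object of numbers: "dx", "dy", "dz": the shift along the world's x, y, z scaled (see below); "roll": the turn about the world's z scaled (see below); "grip": the gripper's target within -1 to 1 (shut at 1, half-way at 0, fully open at -1). In form: [{"dx": .., "dy": .., "dz": .., "roll": .., "grip": ..}, ...]. A call has 1 to 10 rows; each row shifts and turns the commanded pose from where the row before left it; what a row does not reach is not made up. The controller multiplies each number of a shift by 0.03 m and each number of a turn by 0.15 rad. A row lasts 1/10 s, in which the tool goes at most 50 mm and 8.59 degrees, less where a joint would pass 70% of its speed; a pose out of reach is approached as far as the arm can. A call with a number of a shift or a turn outside -1 to 1 is refused whole. A call with a gripper value outside its range is refused whole. The fingers move at their own pace and stop on an object; FORCE is the grip in N (left out, the last holds). Time passes only in rows, so rows that do not move let the fingers close. It gives the time, the measured TCP pose, the force, the opening and the grip force at its end, in the units of the state.
- state(): the state, without advancing time (a new reading comes with each control period).
- camera(name): name is "side" or "top" or "wrist"; returns (picture, depth): 400x640x3 uint8, red, green, blue; 400x640 float32, mm along the optical axis (not along the pixel's ray), 0 where there is no reading.
- calibration(name): a dict with "K" (3x3 intrinsics, pixels), "R" (3x3) and "t" (3): a world point X has camera coordinates R X + t. Camera axes: x right, y down, z forward; pixel columns grow to the right and rows downward; lengths in mm; the calibration is good to about 2 mm. A picture is of the moment at which its call begins: read the wrist's pose just before it. calibration takes no time and is no camera call; for the wrist camera it gives the pose at the moment of the call.
- hand_in(): hands the job in; it is judged then, once.
The state is a dict: "t": time; "joints": joint angles; "qvel": joint speeds; "joint_torque": joint torques, N m; "eef_pos": TCP position; "orientation": TCP orientation; "force": force on the tool from outside, world axes, zero at the start; "torque": the same for the moment, N m; "opening": opening from 0.0 (shut) to 1.0 (fully open); "grasp_force": force on a finger pad.
Only numpy, scipy, OpenCV 4.12 (cv2) and the standard library are available. Lean on these libraries where they do the work, as an engineer would, in place of code of your own. Each camera call takes 0.05 s, during which the arm holds its last target. There are 200 camera calls.

## Working session

There is one attempt and no reset: what is moved stays moved. The work goes in short steps, Python scripts to look and compute and a shell command to move; the robot and the scene stay as the last step left them, time stands still between calls to the robot, and variables do not carry over. Pictures are saved under pics/ and viewed, at most 10 in all, crops included, and the job is handed in when it is done.

```bash
mkdir -p pics; cat > h.py <<'E'
import numpy as np, cv2
from workcell import state, camera, calibration, hand_in, pinch_z
def pts(name,depth):
    c=calibration(name);K,R,t=map(np.array,(c["K"],c["R"],c["t"]))
    v,u=np.mgrid[:400,:640]
    P=np.stack([(u-K[0,2])/K[0,0]*depth,(v-K[1,2])/K[1,1]*depth,depth],-1)
    return (P-t)@R
def plane(name,u,v,z):
    c=calibration(name);K,R,t=map(np.array,(c["K"],c["R"],c["t"]))
    d=R.T@np.linalg.inv(K)@[u,v,1.];o=-R.T@t
    return o+d*(z-o[2])/d[2]
def save(n,im): cv2.imwrite(f"pics/{n}.png",im[:,:,::-1])
E
python3 - <<'E'
from h import *
for n in("top","side"):
    im,d=camera(n);save(n,im);np.savez(n,im=im,d=d)
s=state();print(s);print(calibration("top"),pinch_z)
E
```

```text
{'t': 0.1, 'joints': array([ 1.0453767 ,  0.4351684 ,  0.02499729,  1.5739805 , -0.01160601,
        1.13398269, -0.0750883 ]), 'qvel': array([ 2.99705064e-04, -1.71854738e-03, -1.06089300e-03, -3.59343057e-03,
       -5.66358354e-05,  9.15688578e-04,  1.26615905e-03]), 'joint_torque': array([ 5.67783747e-03, -6.69120741e+01,  9.89792906e-01, -3.15143394e+01,
       -6.02961634e-02,  3.73581983e-02,  9.40041969e-05]), 'eef_pos': array([ 256.19690652, -569.5438902 ,  192.42427357]), 'orientation': array([[ 9.11968969e-01,  4.10258607e-01, -6.89729671e-04],
       [ 4.10259165e-01, -9.11968174e-01,  1.21113639e-03],
       [-1.32132381e-04, -1.38748672e-03, -9.99999029e-01]]), 'force': array([-0.12304919,  0.08230082,  0.20441237]), 'torque': array([-0.03121761,  0.03233426, -0.05770741]), 'grasp_force': 0.0, 'opening': 1.0046306973246453}
{'K': array([[456.31919145,   0.        , 322.70917323],
       [  0.        , 456.31919145, 196.64189405],
       [  0.        ,   0.        ,   1.        ]]), 'R': array([[-0.01234577, -0.9998882 ,  0.00843624],
       [-0.99840149,  0.01186117, -0.05526103],
       [ 0.05515479, -0.009105  , -0.9984363 ]]), 't': array([  3.27455235, 469.10316231, 793.81863237])} 18.8
```

View pics/top.png

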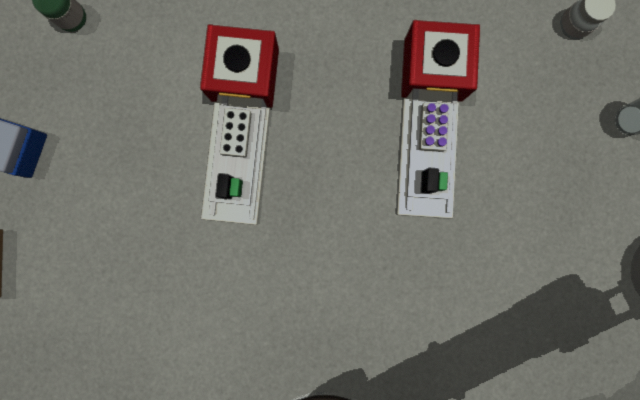

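View pics/side.png

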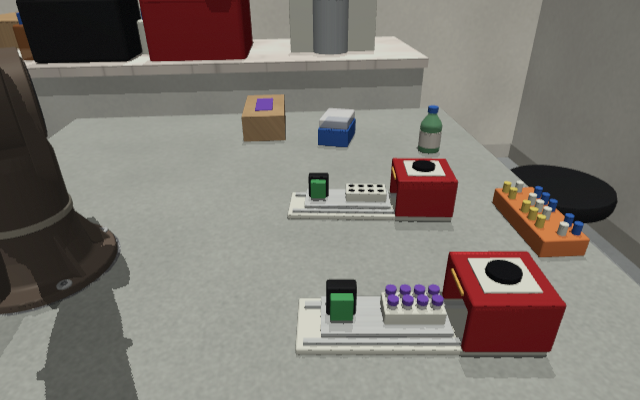

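The top view shows the loaded rack (purple caps, about (435,125)) on the right reader, with its block and green tab at (435,180). The empty twin is on the left, with its grip at (229,186).

```bash
python3 - <<'E'
from h import *
for n in("top","side"):
    f=np.load(n+".npz");im,d=f["im"],f["d"];P=pts(n,d);h=cv2.cvtColor(im,cv2.COLOR_RGB2HSV)
    g=cv2.inRange(h,(50,100,50),(80,255,255))>0; p=cv2.inRange(h,(120,80,60),(150,255,255))>0
    b=(im.max(2)<45)
    roi=np.zeros((400,640),bool)
    if n=="top": roi[90:215,395:460]=1
    else: roi[270:345,295:460]=1
    for nm,m in(("green",g),("purple",p),("black",b)):
        Q=P[m&roi&(d>0)]
        print(n,nm,len(Q),Q.mean(0).round(1),np.percentile(Q,[3,50,97],axis=0).round(1).tolist())
        if n=="top":
            v,u=np.nonzero(m&roi); r=cv2.minAreaRect(np.c_[u,v].astype(np.float32));print(r)
    if n=="top":
        # plate/base left edge for direction: bright white pixels
        w=((im.min(2)>165)&roi);ls=[]
        for v in range(150,212,4):
            u=np.nonzero(w[v])[0]
            if len(u)>20: ls.append((plane(n,u[0],v,10)[:2],plane(n,u[-1],v,10)[:2]))
        L=np.array(ls)
        for k in(0,1): print("edge dy/dx",np.polyfit(L[:,k,0],L[:,k,1],1))
        v,u=np.nonzero(p&roi); X=np.array([plane(n,a,c,62)[:2] for a,c in zip(u,v)]); 
        c=X.mean(0); w_,V=np.linalg.eigh(np.cov((X-c).T)); print("caps centre",c,V[:,1])
E
```

```text
top green 132 [ 489.5 -200.5   67.7] [[476.5, -206.3, 65.7], [489.6, -200.5, 67.7], [503.0, -194.5, 70.4]]
((442.5, 181.0), (16.0, 7.0), 90.0)
top purple 455 [ 585.6 -194.5   61.6] [[552.8, -210.9, 58.3], [583.5, -196.5, 61.8], [618.6, -177.9, 64.4]]
((436.52471923828125, 124.09241485595703), (21.08252716064453, 41.439117431640625), 3.468229293823242)
top black 468 [ 517.3 -178.6   61.6] [[473.1, -243.8, 21.9], [494.3, -176.8, 71.8], [647.4, -144.7, 75.8]]
((430.0, 141.0), (102.0, 58.0), 90.0)
edge dy/dx [-7.82188677e-02 -1.02618672e+02]
edge dy/dx [-7.44739619e-02 -1.98234042e+02]
caps centre [ 585.68321497 -194.45302202] [-0.9970669  0.0765349]
side green 630 [ 490.9 -207.1   56.7] [[476.6, -210.3, 36.3], [490.7, -208.2, 58.3], [504.7, -198.0, 70.3]]
side purple 804 [ 586.6 -199.1   61.9] [[553.6, -214.4, 56.3], [589.3, -201.8, 62.9], [619.4, -181.7, 64.6]]
side black 488 [ 491.1 -189.    67.6] [[474.0, -194.6, 34.7], [490.8, -190.7, 73.6], [510.5, -178.2, 76.6]]
```

```bash
python3 -m pendant '[{"dx":0.56,"dy":0.9,"dz":-0.1,"roll":-0.24,"grip":-1},{"dx":0.56,"dy":0.9,"dz":-0.1,"roll":-0.24,"grip":-1},{"dx":0.56,"dy":0.9,"dz":-0.1,"roll":-0.24,"grip":-1},{"dx":0.56,"dy":0.9,"dz":-0.1,"roll":-0.24,"grip":-1},{"dx":0.56,"dy":0.9,"dz":-0.1,"roll":-0.24,"grip":-1},{"dx":0.56,"dy":0.9,"dz":-0.1,"roll":-0.24,"grip":-1},{"dx":0.56,"dy":0.9,"dz":-0.1,"roll":-0.24,"grip":-1}]'
python3 -m pendant '[{"dx":0.56,"dy":0.9,"dz":-0.1,"roll":-0.24,"grip":-1},{"dx":0.56,"dy":0.9,"dz":-0.1,"roll":-0.24,"grip":-1},{"dx":0.56,"dy":0.9,"dz":-0.1,"roll":-0.24,"grip":-1},{"dx":0.56,"dy":0.9,"dz":-0.1,"roll":-0.24,"grip":-1},{"dx":0.56,"dy":0.9,"dz":-0.1,"roll":-0.24,"grip":-1},{"dx":0.56,"dy":0.9,"dz":-0.1,"roll":-0.24,"grip":-1},{"dx":0.56,"dy":0.9,"dz":-0.1,"roll":-0.2,"grip":-1},{"dx":0,"dy":0,"dz":0,"roll":0,"grip":-1},{"dx":0,"dy":0,"dz":0,"roll":0,"grip":-1}]'
python3 - <<'E'
from h import *
s=state();im,d=camera("wrist");save("w1",im)
P=pts("wrist",d);h=cv2.cvtColor(im,cv2.COLOR_RGB2HSV);g=cv2.inRange(h,(50,100,50),(80,255,255))>0
Q=P[g&(d>0)];print(s["eef_pos"],s["orientation"].round(3));print(len(Q),np.percentile(Q,[3,50,97],axis=0).round(1) if len(Q) else 0)
b=(im.max(2)<45)&(d>0)&(P[...,2]>68)&(P[...,2]<80);Q=P[b];print(len(Q),Q.mean(0),np.percentile(Q,[3,50,97],axis=0).round(1))
E
```

```text
t: 0.8
eef_pos: [374.3, -379.7, 171.8]
orientation: [[0.986, 0.168, -0.0], [0.168, -0.986, 0.0], [-0.0, -0.0, -1.0]]
force: [0.9, -0.3, 0.4]
opening: 1.001
grasp_force: 0.0
t: 1.7
eef_pos: [491.6, -191.3, 150.8]
orientation: [[0.997, -0.073, -0.001], [-0.073, -0.997, 0.0], [-0.001, -0.0, -1.0]]
force: [-0.5, -0.8, -0.7]
opening: 0.998
grasp_force: 0.0
[ 491.57858499 -191.31866663  150.75312255] [[ 0.997 -0.073 -0.001]
 [-0.073 -0.997  0.   ]
 [-0.001 -0.    -1.   ]]
1099 [[ 474.3 -210.3   34.3]
 [ 490.1  133.1   52.1]
 [ 506.8  136.6   68.7]]
633 [ 494.50802963 -185.097196     73.43323146] [[ 476.6 -195.    71.3]
 [ 493.4 -184.1   73.5]
 [ 512.8 -176.7   75. ]]
```

View pics/w1.png

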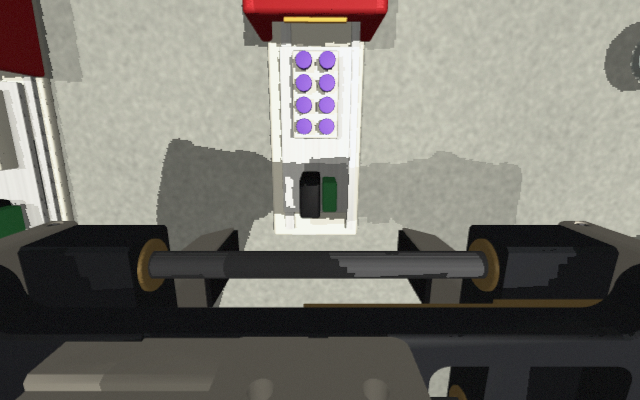

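The wrist view confirms the black block at (310,194), the green tab right of it at (329,194), and the purple caps ahead. One ray-cast check of the lateral centre comes next.

```bash
python3 - <<'E'
from h import *
im,d=camera("wrist");h=cv2.cvtColor(im,cv2.COLOR_RGB2HSV)
u=np.array([.9971,-.0760]);l=np.array([.0760,.9971])
def loc(m,z,lo,hi):
    v,c=np.nonzero(m); X=np.array([plane("wrist",a,b,z)[:2] for a,b in zip(c,v)])
    a,b=X@u,X@l
    print(len(X),"along",np.percentile(a,[2,50,98]).round(1),"lat",np.percentile(b,[2,50,98]).round(1))
roi=np.zeros((400,640),bool);roi[40:220,285:345]=1
loc((cv2.inRange(h,(120,80,60),(150,255,255))>0)&roi,61,0,0)
loc((cv2.inRange(h,(50,100,30),(80,255,255))>0)&roi,68,0,0)
P=pts("wrist",d);loc((im.max(2)<45)&roi&(P[...,2]>71),74,0,0)
# white plate edges
for v in (60,100,140,225):
    w=np.nonzero(im[v,255:380].min(1)>190)[0]+255
    print(v,[(plane("wrist",k,v,15)[:2]@l).round(1) for k in (w[0],w[-1])])
e=state()["eef_pos"][:2];print("tcp",e@u,e@l,"top est",np.array([491.5,-187.2])@u,np.array([491.5,-187.2])@l)
E
```

```text
1674 along [567.9 606.5 635.4] lat [-168.5 -148.2 -135.8]
442 along [493.2 509.2 525.6] lat [-171.8 -165.9 -160.1]
633 along [488.9 505.7 525.7] lat [-156.3 -145.8 -138.3]
60 [np.float64(-105.0), np.float64(-200.7)]
100 [np.float64(-104.4), np.float64(-199.9)]
140 [np.float64(-104.9), np.float64(-200.3)]
225 [np.float64(-104.6), np.float64(-200.0)]
tcp 504.2097476958702 -155.08068043815837 top est 504.30185 -149.30311999999998
```

```bash
python3 -m pendant '[{"dx":0.09,"dy":0.125,"dz":-0.3,"roll":-0.02,"grip":-1},{"dx":0,"dy":0,"dz":-0.6,"roll":0,"grip":-1},{"dx":0,"dy":0,"dz":-0.7,"roll":0,"grip":-1},{"dx":0,"dy":0,"dz":-0.7,"roll":0,"grip":-1},{"dx":0,"dy":0,"dz":-0.7,"roll":0,"grip":-1},{"dx":0,"dy":0,"dz":-0.5,"roll":0,"grip":-1},{"dx":0,"dy":0,"dz":-0.25,"roll":0,"grip":-1},{"dx":0,"dy":0,"dz":0,"roll":0,"grip":-1}]' 25
python3 -m pendant '[{"dx":0,"dy":0,"dz":0,"roll":0,"grip":1},{"dx":0,"dy":0,"dz":0,"roll":0,"grip":1},{"dx":0,"dy":0,"dz":0,"roll":0,"grip":1},{"dx":0,"dy":0,"dz":0,"roll":0,"grip":1},{"dx":0,"dy":0,"dz":0,"roll":0,"grip":1},{"dx":0,"dy":0,"dz":0,"roll":0,"grip":1},{"dx":0,"dy":0,"dz":0,"roll":0,"grip":1},{"dx":0,"dy":0,"dz":0,"roll":0,"grip":1}]' 25
```

```text
t: 2.6
eef_pos: [493.4, -188.4, 37.6]
orientation: [[0.997, -0.079, -0.002], [-0.079, -0.997, 0.0], [-0.002, -0.0, -1.0]]
force: [-0.7, -0.4, -0.3]
opening: 1.003
grasp_force: 0.0
t: 3.4
eef_pos: [494.3, -188.2, 38.6]
orientation: [[0.997, -0.078, 0.0], [-0.078, -0.997, -0.0], [0.0, 0.0, -1.0]]
force: [-0.6, 0.7, -0.0]
opening: 0.351
grasp_force: 0.0
```

```bash
python3 -m pendant '[{"dx":0,"dy":0,"dz":0,"roll":0,"grip":1},{"dx":0,"dy":0,"dz":0,"roll":0,"grip":1},{"dx":0,"dy":0,"dz":0,"roll":0,"grip":1},{"dx":0,"dy":0,"dz":0,"roll":0,"grip":1}]' 25
```

```text
t: 3.8
eef_pos: [494.6, -183.8, 38.5]
orientation: [[0.997, -0.075, -0.001], [-0.075, -0.997, 0.004], [-0.001, -0.004, -1.0]]
force: [0.5, 13.6, 2.7]
opening: 0.208
grasp_force: 25.0
```

```bash
python3 - <<'E'
from h import *
im,d=camera("side");w,_=camera("wrist")
a=cv2.resize(im[200:370,250:480],None,fx=2.4,fy=2.4);save("s2",a);save("w2",w)
E
```

```text
(no output)
```

View pics/s2.png

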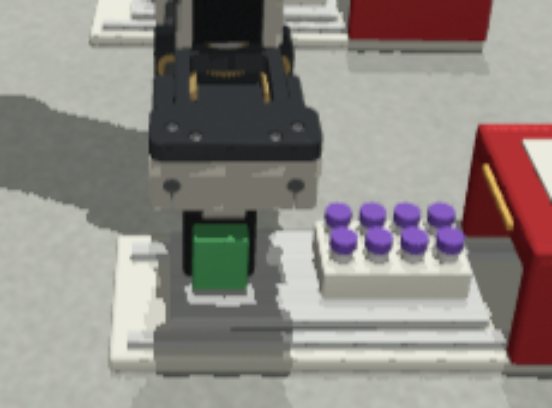

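View pics/w2.png

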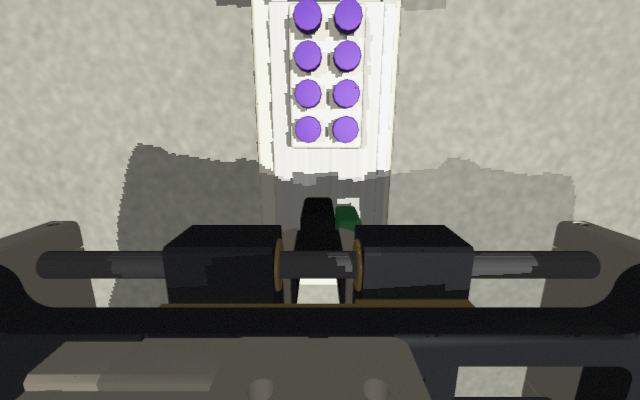

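The fingers read 19 mm apart, as if only on the block, and the side crop shows the whole green tab at (220,257) with no finger in front of it. I'll measure where the tab and fingers really are.

```bash
python3 - <<'E'
from h import *
u=np.array([.9971,-.0760]);l=np.array([.0760,.9971]);g0=np.array([506.5,-151.2])
im,d=camera("side");P=pts("side",d);h=cv2.cvtColor(im,cv2.COLOR_RGB2HSV)
A=P[...,:2]@u-g0[0];B=P[...,:2]@l-g0[1]
g=cv2.inRange(h,(50,100,30),(80,255,255))>0;roi=np.zeros((400,640),bool);roi[270:345,295:400]=1;g&=roi
for nm,X in(("a",A),("lat",B),("z",P[...,2])): print(nm,np.percentile(X[g],[2,25,50,75,98]).round(1))
for v in range(276,330,3):
  print(v,[(int(P[v,c,2]),int(B[v,c]),int(A[v,c])) for c in (330,336,342,348,354)],im[v,342])
f=np.load("side.npz");h0=cv2.cvtColor(f["im"],cv2.COLOR_RGB2HSV);g=(cv2.inRange(h0,(50,100,30),(80,255,255))>0)&roi
P0=pts("side",f["d"]);print("before",[np.percentile(X[g],[2,50,98]).round(1) for X in (P0[...,:2]@u-g0[0],P0[...,:2]@l-g0[1],P0[...,2])])
e=state();print(e["eef_pos"][:2]@u-g0[0],e["eef_pos"][:2]@l-g0[1],e["opening"]*92)
E
```

```text
a [-15.7  -9.2  -1.5   6.2  13.5]
lat [-20.8 -19.8 -19.1 -18.   -8.1]
z [36.  47.  58.4 68.4 70.4]
276 [(153, -80, -17), (152, -80, -10), (153, -81, -4), (153, -80, 1), (153, -81, 7)] [116 114 105]
279 [(150, -81, -17), (149, -80, -10), (149, -80, -4), (150, -81, 1), (150, -81, 8)] [116 114 106]
282 [(145, -80, -17), (145, -81, -10), (145, -80, -4), (146, -81, 1), (145, -80, 8)] [116 115 106]
285 [(141, -80, -17), (141, -80, -10), (141, -80, -4), (141, -81, 1), (142, -82, 8)] [130 129 119]
288 [(74, -3, -15), (88, -20, -8), (88, -21, -1), (86, -18, 6), (72, -1, 15)] [115 113 105]
291 [(68, -3, -15), (69, -4, -7), (68, -3, 0), (68, -3, 7), (69, -3, 15)] [42 41 39]
294 [(68, -8, -15), (70, -10, -7), (69, -9, 0), (69, -9, 7), (64, -3, 15)] [35 75 43]
297 [(68, -14, -15), (68, -15, -8), (70, -16, 0), (70, -17, 7), (59, -3, 15)] [33 75 43]
300 [(67, -19, -15), (68, -20, -8), (68, -19, 0), (67, -18, 7), (53, -3, 16)] [ 72 142  87]
303 [(61, -17, -15), (62, -19, -8), (63, -20, 0), (61, -18, 7), (47, -2, 16)] [ 48 104  61]
306 [(57, -18, -15), (58, -20, -8), (58, -19, 0), (58, -20, 7), (43, -3, 16)] [ 48 104  59]
309 [(51, -18, -15), (53, -20, -8), (52, -19, 0), (52, -19, 7), (37, -2, 16)] [ 48 104  60]
312 [(46, -17, -15), (46, -18, -7), (48, -20, 0), (48, -20, 7), (33, -3, 16)] [ 47 102  58]
315 [(42, -19, -15), (42, -19, -7), (41, -18, 0), (42, -19, 7), (26, -2, 16)] [ 48 103  59]
318 [(37, -19, -15), (37, -19, -7), (38, -19, 0), (38, -19, 7), (28, -9, 16)] [ 48 103  59]
321 [(26, -13, -15), (27, -13, -7), (28, -15, 0), (28, -14, 8), (28, -15, 16)] [88 93 87]
324 [(28, -21, -15), (27, -19, -7), (28, -20, 0), (28, -20, 7), (28, -20, 15)] [188 190 186]
327 [(27, -25, -15), (28, -25, -7), (28, -25, 0), (27, -25, 7), (27, -25, 15)] [159 160 156]
before [array([-15.7,  -1.5,  13.5]), array([-21. , -19.1,  -8. ]), array([35.8, 58.3, 70.4])]
0.697930016030341 5.555340444340061 18.761739929968975
```

```bash
python3 - <<'E'
from h import *
im,d=camera("side");save("s3",cv2.resize(im[255:335,300:400],None,fx=7,fy=7,interpolation=cv2.INTER_NEAREST))
E
```

```text
(no output)
```

View pics/s3.png

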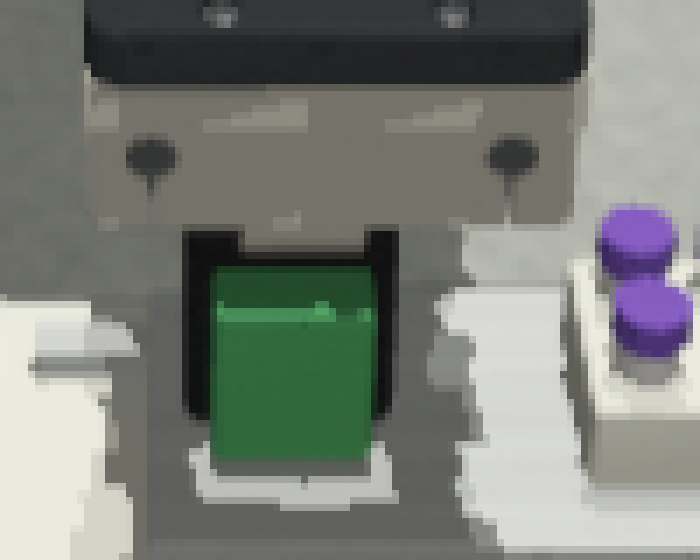

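The tab is still out (outer face at lat −20) and carriage untouched; the visible finger ends at about z≈86 (crop (305,245)), so the fingers probably hold only the block's top. I'll check the finger geometry in the wrist depth.

```bash
python3 - <<'E'
from h import *
u=np.array([.9971,-.0760]);l=np.array([.0760,.9971]);g0=np.array([506.5,-151.2])
im,d=camera("wrist");P=pts("wrist",d)
for v in (215,225,235,245,275,285,295,302):
  print(v,[(c,int(P[v,c,2]),int(P[v,c,:2]@l-g0[1]),int(P[v,c,:2]@u-g0[0]),int(im[v,c].mean())) for c in (288,296,304,318,332,340,346,352)])
T,dt=camera("top");Q=pts("top",dt);B=Q[...,:2]@l-g0[1];A=Q[...,:2]@u-g0[0]
c=calibration("wrist");print("cam pos",-np.array(c["R"]).T@np.array(c["t"]),state()["eef_pos"],state()["force"],state()["grasp_force"])
E
```

```text
215 [(288, 26, 26, 5, 95), (296, 25, 20, 5, 95), (304, 72, 12, 19, 10), (318, 71, 4, 19, 7), (332, 70, -3, 18, 4), (340, 56, -9, 14, 34), (346, 55, -12, 14, 38), (352, 54, -16, 14, 37)]
225 [(288, 26, 26, -1, 93), (296, 25, 20, -2, 96), (304, 73, 12, 14, 14), (318, 74, 4, 14, 13), (332, 73, -3, 14, 14), (340, 67, -8, 12, 44), (346, 67, -11, 12, 45), (352, 67, -15, 12, 43)]
235 [(288, 84, 20, 12, 78), (296, 80, 16, 10, 46), (304, 73, 12, 7, 8), (318, 72, 4, 7, 16), (332, 73, -3, 7, 10), (340, 83, -7, 11, 68), (346, 83, -10, 11, 79), (352, 84, -13, 12, 79)]
245 [(288, 97, 18, 11, 79), (296, 94, 15, 10, 14), (304, 74, 12, 2, 14), (318, 73, 4, 1, 13), (332, 72, -3, 1, 15), (340, 93, -6, 10, 15), (346, 97, -9, 11, 78), (352, 98, -11, 12, 72)]
275 [(288, 155, 12, 26, 43), (296, 153, 10, 25, 44), (304, 154, 8, 26, 41), (318, 155, 4, 27, 42), (332, 155, 0, 27, 43), (340, 154, -2, 26, 42), (346, 154, -3, 26, 44), (352, 155, -5, 26, 40)]
285 [(288, 125, 16, 6, 70), (296, 115, 13, 0, 12), (304, 0, 16, -65, 185), (318, 0, 4, -66, 181), (332, 0, -7, -66, 184), (340, 117, -5, 2, 20), (346, 121, -7, 3, 66), (352, 138, -7, 13, 62)]
295 [(288, 125, 16, 2, 71), (296, 116, 13, -3, 11), (304, 0, 16, -75, 185), (318, 0, 4, -76, 181), (332, -1, -7, -76, 179), (340, 117, -5, -3, 22), (346, 122, -7, 0, 68), (352, 142, -7, 12, 51)]
302 [(288, 127, 16, 0, 70), (296, 115, 13, -7, 24), (304, 0, 16, -82, 180), (318, 0, 4, -83, 175), (332, 0, -7, -82, 177), (340, 118, -5, -5, 22), (346, 122, -7, -3, 68), (352, 142, -7, 9, 43)]
cam pos [ 560.16479428 -190.26627867  229.72153883] [ 494.66359116 -183.7486212    38.48787016] [ 0.74761792 13.46020324  3.01882873] 24.999566674232483
```

The wrist depth agrees: the fingers end well above the reported TCP height. I'll open and measure the actual fingertip height from the side and top views.

```bash
python3 -m pendant '[{"dx":0,"dy":0,"dz":0,"roll":0,"grip":-1},{"dx":0,"dy":0,"dz":0,"roll":0,"grip":-1},{"dx":0,"dy":0,"dz":0,"roll":0,"grip":-1},{"dx":0,"dy":0,"dz":0,"roll":0,"grip":-1},{"dx":0,"dy":0,"dz":0,"roll":0,"grip":-1},{"dx":0,"dy":0,"dz":0,"roll":0,"grip":-1},{"dx":0,"dy":0,"dz":0,"roll":0,"grip":-1},{"dx":0,"dy":0,"dz":0,"roll":0,"grip":-1},{"dx":0,"dy":0,"dz":0,"roll":0,"grip":-1},{"dx":0,"dy":0,"dz":0,"roll":0,"grip":-1}]'
python3 - <<'E'
from h import *
u=np.array([.9971,-.0760]);l=np.array([.0760,.9971]);g0=np.array([506.5,-151.2])
im,d=camera("side");P=pts("side",d);B=P[...,:2]@l-g0[1];A=P[...,:2]@u-g0[0]
save("s4",cv2.resize(im[200:370,250:480],None,fx=2.4,fy=2.4))
m=(B<-35)&(B>-75)&(abs(A)<14)&(P[...,2]>33)&(P[...,2]<130)&(d>0)
for z in range(34,130,8):
    k=m&(P[...,2]>=z)&(P[...,2]<z+8)
    if k.sum(): print(z,k.sum(),np.percentile(B[k],[5,50,95]).round(1),np.percentile(A[k],[5,95]).round(1))
print(P[m][:,2].min(),state()["eef_pos"],state()["opening"])
E
```

```text
t: 5.1
eef_pos: [494.3, -188.2, 38.6]
orientation: [[0.997, -0.078, 0.0], [-0.078, -0.997, -0.0], [0.0, 0.0, -1.0]]
force: [-0.7, -0.8, 0.1]
opening: 0.993
grasp_force: 0.0
82 50 [-61.  -59.6 -56.2] [-10.2   9.7]
90 100 [-61.9 -60.8 -59.2] [-10.7   9.9]
98 102 [-62.2 -61.3 -55.2] [-10.7  10.6]
106 106 [-62.9 -62.  -59.6] [-9.9  9.5]
114 96 [-63.5 -62.6 -61.3] [-9.1  9.5]
82.25324542949933 [ 494.32691813 -188.2442543    38.64381383] 0.9966040765603407
```

View pics/s4.png

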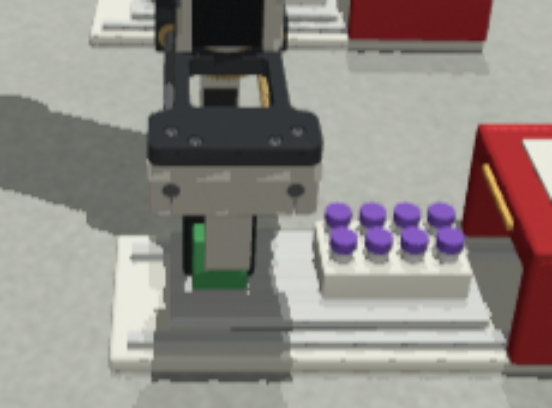

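The side view shows the finger back ending at z≈82 (crop (228,267)) and the gripper body's bottom at about 141. So the real tips are about 35 mm above the reported TCP, while the lateral centring is right. I'll lower by about 34 mm, with a check part-way.

```bash
python3 -m pendant '[{"dx":0,"dy":-0.02,"dz":-0.3,"roll":0,"grip":-1},{"dx":0,"dy":0,"dz":-0.3,"roll":0,"grip":-1},{"dx":0,"dy":0,"dz":0,"roll":0,"grip":-1},{"dx":0,"dy":0,"dz":0,"roll":0,"grip":-1}]'
python3 -m pendant '[{"dx":0,"dy":0,"dz":-0.25,"roll":0,"grip":-1},{"dx":0,"dy":0,"dz":-0.25,"roll":0,"grip":-1},{"dx":0,"dy":0,"dz":0,"roll":0,"grip":-1},{"dx":0,"dy":0,"dz":0,"roll":0,"grip":-1}]'
python3 - <<'E'
from h import *
u=np.array([.9971,-.0760]);l=np.array([.0760,.9971]);g0=np.array([506.5,-151.2])
im,d=camera("side");P=pts("side",d);B=P[...,:2]@l-g0[1];A=P[...,:2]@u-g0[0]
m=(B<-35)&(B>-75)&(abs(A)<14)&(P[...,2]>33)&(P[...,2]<130)&(d>0)
print(P[m][:,2].min(),B[m].min(),A[m].min(),A[m].max())
E
```

```text
t: 5.55
eef_pos: [493.9, -188.7, 20.1]
orientation: [[0.997, -0.078, -0.001], [-0.078, -0.997, 0.0], [-0.001, -0.0, -1.0]]
force: [0.9, 0.5, -0.0]
opening: 0.999
grasp_force: 0.0
t: 5.95
eef_pos: [494.0, -188.8, 5.3]
orientation: [[0.997, -0.078, -0.001], [-0.078, -0.997, 0.0], [-0.001, -0.0, -1.0]]
force: [0.5, 0.9, 0.1]
opening: 0.999
grasp_force: 0.0
53.09047374040364 -65.3014679621287 -10.809234402244783 11.006685888894253
```

```bash
python3 -m pendant '[{"dx":0,"dy":0,"dz":0,"roll":0,"grip":1},{"dx":0,"dy":0,"dz":0,"roll":0,"grip":1},{"dx":0,"dy":0,"dz":0,"roll":0,"grip":1},{"dx":0,"dy":0,"dz":0,"roll":0,"grip":1},{"dx":0,"dy":0,"dz":0,"roll":0,"grip":1},{"dx":0,"dy":0,"dz":0,"roll":0,"grip":1},{"dx":0,"dy":0,"dz":0,"roll":0,"grip":1},{"dx":0,"dy":0,"dz":0,"roll":0,"grip":1},{"dx":0,"dy":0,"dz":0,"roll":0,"grip":1},{"dx":0,"dy":0,"dz":0,"roll":0,"grip":1}]' 25
python3 -m pendant '[{"dx":0,"dy":0,"dz":0,"roll":0,"grip":1},{"dx":0,"dy":0,"dz":0,"roll":0,"grip":1},{"dx":0,"dy":0,"dz":0,"roll":0,"grip":1}]' 25
```

```text
t: 7.0
eef_pos: [494.4, -188.3, 5.7]
orientation: [[0.997, -0.078, 0.0], [-0.078, -0.997, 0.0], [0.0, -0.0, -1.0]]
force: [-0.2, 2.9, 2.6]
opening: 0.32
grasp_force: 25.1
t: 7.3
eef_pos: [494.4, -188.4, 5.7]
orientation: [[0.997, -0.078, 0.0], [-0.078, -0.997, 0.0], [0.0, -0.0, -1.0]]
force: [-0.5, 4.6, 3.1]
opening: 0.315
grasp_force: 25.1
```

The opening is about 29 mm, which matches the squeezed width. Sliding, with a check first.

```bash
python3 -m pendant '[{"dx":0.15,"dy":-0.012,"dz":0,"roll":0,"grip":1},{"dx":0.25,"dy":-0.019,"dz":0,"roll":0,"grip":1},{"dx":0.25,"dy":-0.019,"dz":0,"roll":0,"grip":1},{"dx":0,"dy":0,"dz":0,"roll":0,"grip":1}]' 25
```

```text
t: 7.7
eef_pos: [515.2, -190.0, 5.7]
orientation: [[0.997, -0.078, 0.001], [-0.078, -0.997, 0.0], [0.001, -0.0, -1.0]]
force: [1.9, 4.3, 3.1]
opening: 0.322
grasp_force: 25.1
```

```bash
python3 -m pendant '[{"dx":0.3,"dy":-0.023,"dz":0,"roll":0,"grip":1},{"dx":0.3,"dy":-0.023,"dz":0,"roll":0,"grip":1},{"dx":0.3,"dy":-0.023,"dz":0,"roll":0,"grip":1},{"dx":0.3,"dy":-0.023,"dz":0,"roll":0,"grip":1},{"dx":0.3,"dy":-0.023,"dz":0,"roll":0,"grip":1},{"dx":0.3,"dy":-0.023,"dz":0,"roll":0,"grip":1},{"dx":0.3,"dy":-0.023,"dz":0,"roll":0,"grip":1},{"dx":0.2,"dy":-0.015,"dz":0,"roll":0,"grip":1},{"dx":0,"dy":0,"dz":0,"roll":0,"grip":1}]' 25
python3 -m pendant '[{"dx":0.15,"dy":-0.011,"dz":0,"roll":0,"grip":1},{"dx":0.15,"dy":-0.011,"dz":0,"roll":0,"grip":1},{"dx":0.05,"dy":-0.004,"dz":0,"roll":0,"grip":1},{"dx":0,"dy":0,"dz":0,"roll":0,"grip":1}]' 25
```

```text
t: 8.6
eef_pos: [583.9, -195.2, 5.7]
orientation: [[0.997, -0.078, 0.001], [-0.078, -0.997, 0.0], [0.001, -0.0, -1.0]]
force: [1.3, 4.4, 3.7]
opening: 0.32
grasp_force: 25.1
t: 9.0
eef_pos: [593.4, -196.0, 5.8]
orientation: [[0.997, -0.078, 0.0], [-0.078, -0.997, 0.0], [0.0, -0.0, -1.0]]
force: [1.3, 5.1, 4.4]
opening: 0.319
grasp_force: 25.1
```

```bash
python3 -m pendant '[{"dx":0.06,"dy":-0.004,"dz":0,"roll":0,"grip":1},{"dx":0,"dy":0,"dz":0,"roll":0,"grip":1},{"dx":0,"dy":0,"dz":0,"roll":0,"grip":1}]' 25
python3 -m pendant '[{"dx":0.06,"dy":-0.004,"dz":0,"roll":0,"grip":1},{"dx":0,"dy":0,"dz":0,"roll":0,"grip":1},{"dx":0,"dy":0,"dz":0,"roll":0,"grip":1}]' 25
```

```text
t: 9.3
eef_pos: [594.1, -196.1, 5.8]
orientation: [[0.997, -0.078, -0.001], [-0.078, -0.997, 0.001], [-0.001, -0.0, -1.0]]
force: [-3.5, 5.3, 8.1]
opening: 0.318
grasp_force: 25.1
t: 9.6
eef_pos: [594.0, -196.0, 5.7]
orientation: [[0.997, -0.078, -0.004], [-0.078, -0.997, 0.001], [-0.005, -0.001, -1.0]]
force: [-9.6, 7.4, 14.2]
opening: 0.317
grasp_force: 25.1
```

On the stop. Releasing, then lifting.

```bash
python3 -m pendant '[{"dx":0,"dy":0,"dz":0,"roll":0,"grip":-1},{"dx":0,"dy":0,"dz":0,"roll":0,"grip":-1},{"dx":0,"dy":0,"dz":0,"roll":0,"grip":-1},{"dx":0,"dy":0,"dz":0,"roll":0,"grip":-1},{"dx":0,"dy":0,"dz":0,"roll":0,"grip":-1},{"dx":0,"dy":0,"dz":0,"roll":0,"grip":-1},{"dx":0,"dy":0,"dz":0,"roll":0,"grip":-1},{"dx":0,"dy":0,"dz":0,"roll":0,"grip":-1},{"dx":0,"dy":0,"dz":0,"roll":0,"grip":-1},{"dx":0,"dy":0,"dz":0,"roll":0,"grip":-1}]'
python3 -m pendant '[{"dx":0,"dy":0,"dz":0.4,"roll":0,"grip":-1},{"dx":0,"dy":0,"dz":0.7,"roll":0,"grip":-1},{"dx":0,"dy":0,"dz":0.8,"roll":0,"grip":-1},{"dx":0,"dy":0,"dz":0.8,"roll":0,"grip":-1},{"dx":0,"dy":0,"dz":0.8,"roll":0,"grip":-1},{"dx":0,"dy":0,"dz":0.5,"roll":0,"grip":-1},{"dx":0,"dy":0,"dz":0,"roll":0,"grip":-1},{"dx":0,"dy":0,"dz":0,"roll":0,"grip":-1}]'
python3 - <<'E'
from h import *
u=np.array([.9971,-.0760]);l=np.array([.0760,.9971]);g0=np.array([506.5,-151.2])
im,d=camera("side");save("s5",im)
P=pts("side",d);h=cv2.cvtColor(im,cv2.COLOR_RGB2HSV);g=cv2.inRange(h,(50,100,30),(80,255,255))>0;g[:250]=0
A=P[...,:2]@u-g0[0];B=P[...,:2]@l-g0[1]
print(g.sum(),[np.percentile(X[g],[2,50,98]).round(1) for X in (A,B,P[...,2])])
E
```

```text
t: 10.6
eef_pos: [597.0, -196.6, 5.7]
orientation: [[0.997, -0.078, 0.0], [-0.078, -0.997, -0.0], [0.0, 0.0, -1.0]]
force: [-1.0, -1.2, -0.7]
opening: 1.0
grasp_force: 0.0
t: 11.4
eef_pos: [597.0, -196.7, 126.0]
orientation: [[0.997, -0.078, 0.001], [-0.078, -0.997, -0.0], [0.001, 0.0, -1.0]]
force: [-0.4, 0.4, 0.5]
opening: 0.999
grasp_force: 0.0
662 [array([ 84. ,  97.3, 112.5]), array([-21.1, -19.2,  -8.4]), array([36. , 57.4, 70.4])]
```

View pics/s5.png

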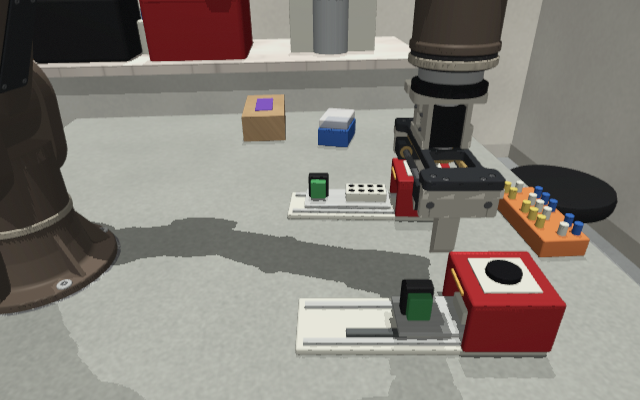

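The side view shows the carriage home under the hood, with its grip at (417,300). It moved about 99 mm against the 100 mm stroke. The tab is sprung out again at lat −21, and the empty carriage is unmoved at (318,187).

```bash
python3 -c "
from workcell import hand_in;print(hand_in())"
```

```text
the job is handed in; nothing more can be done
None
```

Handed in: the purple-capped carriage went home against its stop (about 99 mm measured) with its tab sprung back out to lock, the empty carriage looks unmoved, and the gripper is clear; my first squeeze was too high and gripped only the block, so I opened, lowered about 34 mm and squeezed again before sliding.

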